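# Enable the photoreactor laser with its key and set the power

### The arm

A 6-joint arm with a two-finger parallel gripper is mounted at the origin on the work surface. World frame = base frame: x ahead of the robot, y to its left, z up, the work surface at z = 0. Lengths are in mm, angles in rad, forces in N, time in s.
With the tool pointing down it reaches from about 350 to 925 mm from the base axis. Payload 6.4 kg.
Tool frame: the origin (TCP) lies between the finger pads; the fingertips stand 14 mm ahead of it and the grasp point (between the pads) lies 5 mm behind it; z points along the fingers, y is the line along which they close (so a half turn about z gives the same grasp; the last joint's range is limited). The gripper opens to 94 mm and grips with 3 to 60 N. Pads are 16 mm wide; open, the fingers measure 119 mm over their backs; the gripper's body (75 mm by 177 mm) begins 78 mm behind the grasp point.
Start: joints at [-1.282, 0.245, 1.558, -0, 1.339, -0.174], TCP at [290.202, -581.633, 219.455] pointing down, gripper open.
Joint ranges: [-3.13, 3.13], [-1.02, 2.26], [0.13, 2.54], [-0.95, 4.09], [0.21, 2.88], [-2.74, 2.74]. Speed limits (rad/s): [2.57, 2.57, 3.14, 3.14, 3.14, 3.14].

### API

Orientations are given as a 3x3 rotation matrix whose columns are the frame's x, y, z axes.
In Python, from plant import ctrl gives the robot as it stands. Calls block until the motion is done:
- ctrl.goto(position, orientation): joint-space move of the TCP to a pose.
- ctrl.move_l(position, attitude=None, max_speed=150, max_force=None): straight line of the TCP; attitude=None keeps the orientation; max_speed is the mean speed in mm/s. With max_force (N) it stops when the force on the tool has changed by that much, and returns True; else False.
- ctrl.move_joints(angles): joint-space move.
- ctrl.grip(opening, grip_force=None): finger opening in mm; grip_force is the grip in N (None keeps the last); returns when the fingers have stopped.
- ctrl.wait(seconds).
- ctrl.inverse_kinematics(position, orientation): joint angles nearest the present ones, or None.
- ctrl.camera(name): name is "scene" or "top" or "wrist"; returns a dict with "img" (420x560x3 uint8, blue, green, red), "fx", "fy", "cx", "cy" (pixels), "rvec" (rotation vector, rad) and "tvec" (3), from world to camera coordinates, as OpenCV has them; the wrist camera has in their place "T_tool_cam" (4x4, takes a point from camera to tool coordinates, whose origin is the TCP and whose axes are the flange's). Camera axes: x right, y down, z forward; pixel columns grow to the right and rows downward; lengths in mm; the calibration is good to about 2 mm. The wrist camera is an equidistant fisheye: a pixel r from the principal point sees the ray r / f radians off the axis. A picture is of the moment at which its call begins: read the wrist's pose just before it. There is no depth.
A pose or a line that the arm cannot do raises ctrl.PlanningError and nothing moves.
- ctrl.hand_in(): hands the job in; it is judged then, once.
Readings, each from a call of its own:
- ctrl.read_t(): time.
- ctrl.read_joint_positions(): joint angles.
- ctrl.read_dq(): joint speeds.
- ctrl.read_tau(): joint torques, N m.
- ctrl.read_ee_pos(): TCP position.
- ctrl.read_orientation(): TCP orientation.
- ctrl.read_contact_force(): force on the tool from outside, world axes, zero at the start.
- ctrl.read_moment(): the same for the moment, N m.
- ctrl.read_finger_gap(): finger opening in mm.
- ctrl.read_grasp_force(): force on a finger pad.
Only numpy, scipy, OpenCV 4.12 (cv2) and the standard library are available. Lean on these libraries where they do the work, as an engineer would, in place of code of your own. Each camera call takes 0.05 s, during which the arm holds its last target. There are 200 camera calls.

### The job

Take the red key out of its wooden rest, feel for the key slot of the laser console, push the key fully home and turn it clockwise to ON (the green dot) against the stop. Then turn the black power knob clockwise up from its zero stop by exactly three clicks. Let go of everything, and leave the blue key and the glassware where they are.

Things in the scene. Friction and masses are not known exactly. Their poses are not given: they have to be found in the camera images.
- laser_key_bow (a point): Middle of the red plastic bow (grip) of the key, which stands point down in one of the rest's two slots (which varies). Key z points up, y along the bow's width, x through its thickness. Bow 10 (x) by 28 (y) by 36 mm tall, this point half-way up; 45 g. A steel shoulder disc, 26 mm across, lies 18 to 21 mm below this point: grip the flat faces about 5 mm above this point to stay off it.
- laser_key_nose (a point): Lower end of the red key, 36 mm below the bow point on the key axis. Going up from here: nose 2 mm tall, 16 (y) by 2.5 mm (x); cross wing 6 mm tall, 20 (y) by 5 mm (x); round shaft 7 mm long, 5.5 mm diameter; underside of the shoulder disc 15 mm up. The key is the same after half a turn about z.
- spare_key_bow (a point): Blue key of the same shape, belonging to another device, in the other slot of the rest, 72 mm from the red key along the bow's width. Leave it alone. This point is the middle of its bow.
- key_rest: Fixed wooden key rest, 60 (x) by 140 (y) by 24 mm tall, origin at the centre of its underside; slots at y = +36 and -36 mm, 19 mm deep. Keys stand in them with the shoulder disc on the rest's top, key y along rest y.
- console: Fixed laser console, a grey case 170 mm deep (x) and 250 mm wide (y), origin at the centre of its underside. Its white panel slopes up away from the robot side at 0.30 rad (17 degrees), from 50 mm high at the front to 103 mm at the back. The key switch is at y = +58 mm, the power knob at y = -58 mm, both half-way up the panel. Red dot by the slot: OFF; green dot uphill: ON.
- switch_place (a point): Nominal middle of the key slot, at the top face of the square 44 mm steel switch cover (5 mm thick, 7 mm above the panel). z points out of the panel along the switch axis (leaning 17 degrees toward the front), y along the slot, x uphill. The switch is mounted with slack: the real slot, 22.5 (y) by 7.5 mm (x), lies on this y axis up to 6 mm to either side: find it by touch or eye.
- ejector (a joint): Sprung brass pin in the slot, pressed in by the key's nose: 0 = out, 3 mm below the cover's top; 0.012 m with the key home (shoulder disc on the cover, bow point 21 mm above its top). It pushes back with 1.5 to 4.5 N and throws out a key let go before it is turned: hold the key in while turning. Turned, the wing is trapped under the cover; the released key rises about 2 mm and stays.
- key_switch (a joint): Rotor under the cover that the key's wing drives, free to turn with the key only when the key is home: 0 = OFF (in line with the slot), grows clockwise seen from outside, 1.571 = ON at a hard stop. The key has 0.1 to 0.15 rad of play in it: turn the key about 1.7 rad or until the stop is felt. Friction 0.04 N m; stays where it is left.
- knob_grip (a point): Point on the axis of the black round power knob, 26 mm above the panel, to grip at; z points out of the panel along the axis. The knob is 34 mm across and 36 mm tall above the panel, with a white pointer line; turning it clockwise seen from outside raises the power.
- power_knob (a joint): Knob angle: 0 at the zero stop where it starts, grows clockwise; click stops every 0.419 rad (24 degrees), each held by a sprung ball (about 0.1 N m to pass), so three clicks are 1.257 rad. On release it settles into the nearest click.
- reagent: Amber bottle, 52 mm across, 100 mm tall, origin under its centre. Bystander.
- flask: Conical glass flask, 68 mm across, 100 mm tall, origin under its centre. Bystander.
- beaker: Glass beaker, 60 mm across, 70 mm tall, origin under its centre. Bystander.

How it is judged (in metres and radians):
On the way, in this order (a step that is already met when the one before it is completed fails the run):
1. the red key is in the key slot, pushed home (value of joint ejector above 0.0095 m and z of laser_key_bow in the frame of switch_place below 0.0235 m and distance between laser_key_bow and switch_place below 0.029 m and angle between the z axis of laser_key_bow and the z axis of switch_place, either way round below 0.2 rad), for 0.1 s.
2. the switch is turned to ON with the key, the knob still at zero (value of joint key_switch above 1.45 rad and value of joint power_knob below 0.2 rad and value of joint ejector above 0.007 m and z of laser_key_bow in the frame of switch_place below 0.026 m and distance between laser_key_bow and switch_place below 0.03 m and angle between the z axis of laser_key_bow and the z axis of switch_place, either way round below 0.25 rad), for 0.1 s.
At the end, for the whole second after the job is handed in: The switch is at ON (above 1.4 rad) with the red key still in it (bow point at most 26 mm above the cover along the axis and within 30 mm of the nominal slot point, leaning less than 0.25 rad from the switch axis, ejector pressed over 7 mm), and the knob rests in its third click (1.14 to 1.37 rad) (value of joint key_switch above 1.4 rad and value of joint ejector above 0.007 m and z of laser_key_bow in the frame of switch_place below 0.026 m and distance between laser_key_bow and switch_place below 0.03 m and angle between the z axis of laser_key_bow and the z axis of switch_place, either way round below 0.25 rad and value of joint power_knob between 1.14 and 1.37 rad); the robot touches nothing.
It fails at once if the blue key is pulled out or knocked (moved over 10 mm) (distance of spare_key_bow from where it was at the start of the episode above 0.01 m).
It fails at once if glassware is moved over 20 mm (distance of any of reagent, flask, beaker from where it was at the start of the episode above 0.02 m).
It also fails if it takes over 72 s, if anything falls off the work surface, if the arm or the gripper's body presses on something with over 40 N, if the wrist force passes 120 N, or if a joint passes its speed limit or range.

## Working session

There is one attempt and no reset: what is moved stays moved. The work goes in short steps, each a Python script; the robot and the scene stay as the last script left them, time stands still between calls to the robot, and variables do not carry over. Pictures are saved under pics/ and viewed, at most 10 in all, crops included, and the job is handed in when it is done.

```bash
ls; mkdir -p pics; python3 - <<'E'
from plant import ctrl
import cv2
for n in ("scene","top"):
    c=ctrl.camera(n); cv2.imwrite(f"pics/{n}0.png",c["img"]); print(n,[c[k] for k in("fx","fy","cx","cy","rvec","tvec")])
c=ctrl.camera("wrist"); print({k:v for k,v in c.items() if k!="img"}); print(ctrl.read_t(), ctrl.read_orientation())
E
```

```text
pics
scene [395.8804038961584, 395.8804038961584, 283.0266733173242, 211.2863154646502, array([ 2.25835449,  1.31006003, -0.39837796]), array([-321.86278968, -437.56294553, 1479.41620695])]
top [437.4302097267799, 437.4302097267799, 275.7094683699232, 207.3517556294298, array([ 2.18259531, -2.18172621,  0.10852648]), array([ -21.14393719,  667.69253461, 1106.25687668])]
{'fx': 325.19226210127806, 'fy': 325.19226210127806, 'cx': 273.4627108159743, 'cy': 214.95624558869304, 'T_tool_cam': array([[-7.30754254e-04, -9.70578285e-01, -2.40784672e-01,
         7.09264973e+01],
       [ 9.99999655e-01, -6.14352875e-04, -5.58492534e-04,
         3.88486560e-01],
       [ 3.94133970e-04, -2.40784997e-01,  9.70578400e-01,
        -1.64563645e+02],
       [ 0.00000000e+00,  0.00000000e+00,  0.00000000e+00,
         1.00000000e+00]])}
0.15 [[ 8.94838504e-01  4.46389789e-01 -4.55427619e-04]
 [ 4.46389959e-01 -8.94837379e-01  1.43850981e-03]
 [ 2.34602435e-04 -1.49053229e-03 -9.99998862e-01]]
```

View pics/scene0.png

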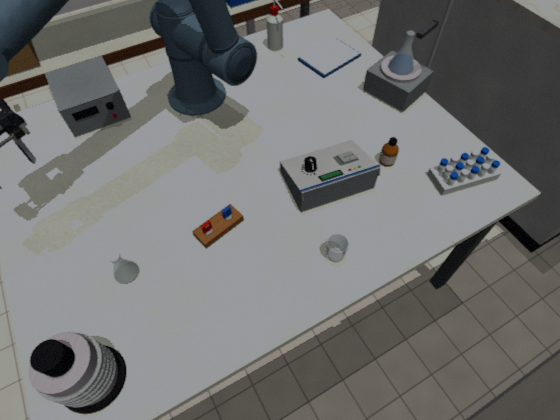

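View pics/top0.png

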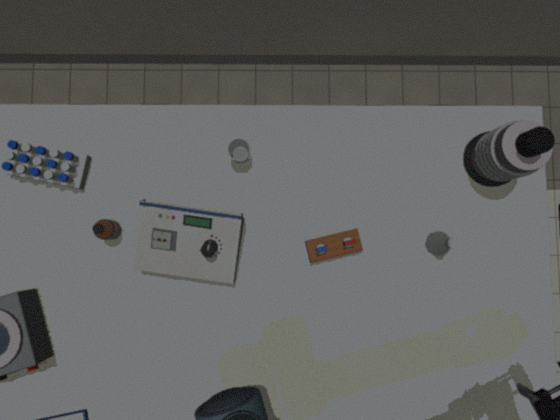

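The scene view shows the rest (red key ~(207,227), blue ~(227,213)) and the console. In the top view the console is at ~(190,243), the rest at ~(334,246), with red at (347,242) and blue at (321,249). I'll enlarge crops of both next.

```bash
python3 - <<'E'
import cv2,numpy as np
i=cv2.imread("pics/top0.png")
a=cv2.resize(i[190:300,125:255],None,fx=5.5,fy=5.5,interpolation=cv2.INTER_CUBIC)
b=cv2.resize(i[215:280,290:375],None,fx=8,fy=8,interpolation=cv2.INTER_CUBIC)
def grid(c,s,x0,y0):
    c=cv2.convertScaleAbs(c,alpha=1.6)
    for x in range(0,c.shape[1],int(s*10)): cv2.putText(c,str(x0+round(x/s)),(x,10),0,.35,(0,255,255),1); c[::4,x]=(0,255,255)
    for y in range(0,c.shape[0],int(s*10)): cv2.putText(c,str(y0+round(y/s)),(0,y+10),0,.35,(0,255,255),1); c[y,::4]=(0,255,255)
    return c
cv2.imwrite("pics/ca.png",grid(a,5.5,125,190)); cv2.imwrite("pics/cb.png",grid(b,8,290,215))
E
```

```text
(no output)
```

View pics/ca.png

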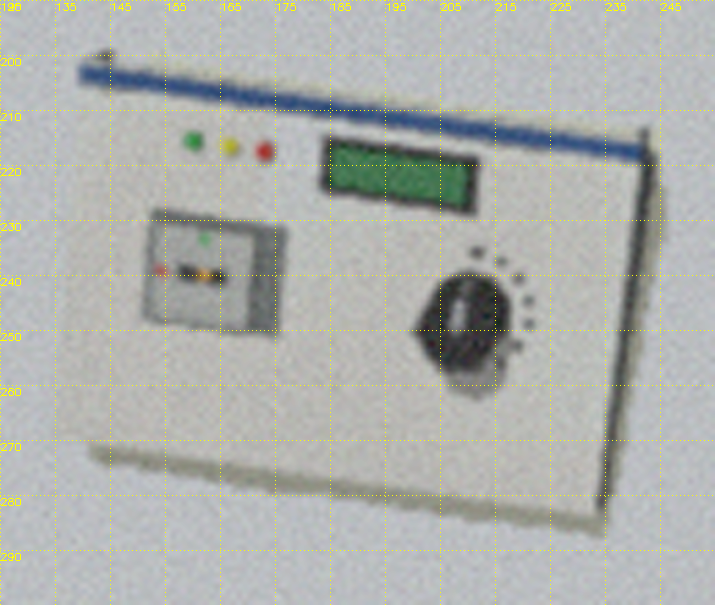

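View pics/cb.png

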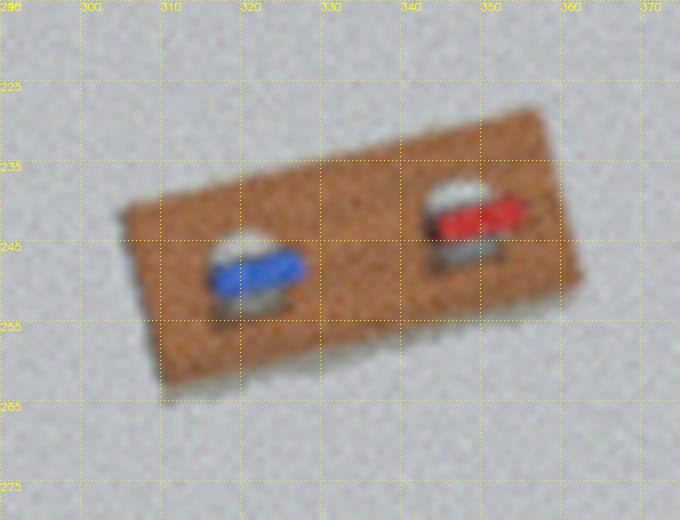

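The crops give the red bow at about (349,242), the blue bow at (321.5,249) and the rest corners at (305.5,241), (356.5,229), (362,250) and (310,263). On the console, the slot is at about (161.7,239.9) with the brass pin at (162,240), and the knob top is at ~(209,247).

```bash
cat > h.py <<'E'
from plant import ctrl
import numpy as np, cv2
from scipy.spatial.transform import Rotation as Ro
def cam(name):
    if name=="wrist":
        R,p=np.array(ctrl.read_orientation()),np.array(ctrl.read_ee_pos())
        c=ctrl.camera(name); T=c["T_tool_cam"]
        return c,R@T[:3,:3],p+R@T[:3,3]
    c=ctrl.camera(name); R=cv2.Rodrigues(c["rvec"])[0]
    return c,R.T,-R.T@c["tvec"]
def ray(c,Rw,px):
    u=(np.array(px,float)-[c["cx"],c["cy"]])/c["fx"]
    if "T_tool_cam" in c:
        t=np.linalg.norm(u); d=np.r_[u/t*np.sin(t),np.cos(t)]
    else: d=np.r_[u,1]/np.linalg.norm(np.r_[u,1])
    return Rw@d
def hit(c,Rw,o,px,n,d):   # plane n.x=d
    r=ray(c,Rw,px); return o+r*(d-n@o)/(n@r)
def proj(c,Rw,o,P):
    v=Rw.T@(np.array(P)-o)
    if "T_tool_cam" in c:
        r=np.hypot(v[0],v[1]); t=np.arctan2(r,v[2]); return v[:2]/r*t*c["fx"]+[c["cx"],c["cy"]]
    return v[:2]/v[2]*c["fx"]+[c["cx"],c["cy"]]
E
python3 - <<'E'
from h import *
Z=np.array([0,0,1.])
k=cam("top"); print("cam",k[2], proj(*k,[0,0,0]))
f=lambda px,z: hit(*k,px,Z,z).round(1)
for px in [(305.5,241),(356.5,229),(362,250),(310,263)]: print("rest",f(px,24))
print("red",f((349,242),60+3),"blue",f((321.5,249),63))
print("slot",f((161.7,239.9),83.5),"knob",f((209,246.5),110))
for px,z in [((139.5,203),103),((242.5,217.5),103),((234,283),50),((141,271),50)]: print("con",f(px,z))
print("flask",f((438,242),0),"beaker",f((239,158),0),"reag",f((112,231),0))
s=cam("scene"); cv2.imwrite("pics/s1.png",s[0]["img"])
E
```

```text
cam [ 568.29810428   -7.55811719 1160.62259309] [267.3488452  471.36718605]
rest [580.7 -98.2  24. ]
rest [ 611.8 -231.2   24. ]
rest [ 557.4 -244.6   24. ]
rest [ 524.  -109.5   24. ]
red [ 577.7 -204.2   63. ] blue [ 560.3 -135.    63. ]
slot [582.7 258.9  83.5] knob [566.6 139.4 110. ]
con [671.5 309.7 103. ]
con [636.5  60.4 103. ]
con [475.3  84.   50. ]
con [505.4 317.2  50. ]
flask [ 578.3 -452.4    0. ] beaker [803.3  77.4   0. ] reag [607.2 410.9   0. ]
```

```bash
cat >> h.py <<'E'
def rotm(x,z):
    z=np.array(z)/np.linalg.norm(z); x=np.array(x)-z*(z@x); x/=np.linalg.norm(x)
    return np.c_[x,np.cross(z,x),z]
TH=0.30
def console(yaw):
    xc=np.array([np.cos(yaw),np.sin(yaw),0]); yc=np.array([-np.sin(yaw),np.cos(yaw),0])
    n=np.cos(TH)*np.array([0,0,1.])-np.sin(TH)*xc
    return xc,yc,n
def rest(yaw): return np.array([np.cos(yaw),np.sin(yaw),0]),np.array([-np.sin(yaw),np.cos(yaw),0])
E
python3 - <<'E'
from h import *
xc,yc,n=console(-.139); xr,yr=rest(.246)
S=np.array([582.7,258.9,83.5]); K=np.array([566.6,139.4,110])-10*n
for s in (1,-1):
    print("rest",s,ctrl.inverse_kinematics(np.array([577.7,-204.2,45]),rotm(s*yr,[0,0,-1.])))
    for a in (0,.9,1.7):
        R=rotm(s*yc,-n)@Ro.from_euler('z',a).as_matrix()
        print("sw",s,a,ctrl.inverse_kinematics(S+16*n,R))
    for a in (0,1.257):
        R=rotm(s*yc,-n)@Ro.from_euler('z',a).as_matrix()
        print("kn",s,a,ctrl.inverse_kinematics(K,R))
E
```

```text
rest 1 [-5.24582240e-01  3.70513209e-01  1.75036404e+00 -4.44089210e-16
  1.02071540e+00 -7.70582240e-01]
sw 1 0 [ 0.29634529  0.21557092  1.85490871 -0.17372802  0.80523636  0.53914643]
sw 1 0.9 [ 0.29634529  0.21557092  1.85490871 -0.17372802  0.80523636  1.43914643]
sw 1 1.7 [ 0.29634529  0.21557092  1.85490871 -0.17372802  0.80523636  2.23914643]
kn 1 0 [ 0.07504314  0.0918249   1.99216608 -0.09066016  0.76611293  0.27017092]
kn 1 1.257 [ 0.07504314  0.0918249   1.99216608 -0.09066016  0.76611293  1.52717092]
rest -1 [-5.24582240e-01  3.70513209e-01  1.75036404e+00 -4.44089210e-16
  1.02071540e+00  2.37101041e+00]
sw -1 0 [ 0.29634529  0.21557092  1.85490871 -0.17372802  0.80523636 -2.60244623]
sw -1 0.9 [ 0.29634529  0.21557092  1.85490871 -0.17372802  0.80523636 -1.70244623]
sw -1 1.7 [ 0.29634529  0.21557092  1.85490871 -0.17372802  0.80523636 -0.90244623]
kn -1 0 None
kn -1 1.257 [ 0.07504314  0.0918249   1.99216608 -0.09066016  0.76611293 -1.61442173]
```

```bash
python3 - <<'E'
from h import *
import pickle
xc,yc,n=console(-.139); xr,yr=rest(.246)
S=np.array([582.7,258.9,83.5])
def save(name):
    ctrl.wait(.2); k=cam("wrist"); cv2.imwrite(f"pics/{name}.png",k[0]["img"]); pickle.dump(k,open(name+".pkl","wb"))
    i=k[0]["img"]; c=cv2.resize(i[90:390,80:480],None,fx=2,fy=2,interpolation=cv2.INTER_CUBIC)
    for x in range(0,800,80): cv2.putText(c,str(80+x//2),(x,10),0,.4,(0,0,255),1); c[::4,x]=(0,255,255)
    for y in range(0,600,80): cv2.putText(c,str(90+y//2),(0,y+10),0,.4,(0,0,255),1); c[y,::4]=(0,255,255)
    cv2.imwrite(f"pics/{name}c.png",c)
ctrl.goto(np.array([577.7,-204.2,150]),rotm(yr,[0,0,-1.])); save("wr")
ctrl.goto(S+85*n-40*yc,rotm(yc,-n)); save("wc")
print(ctrl.read_t())
E
```

```text
4.075
```

View pics/wrc.png

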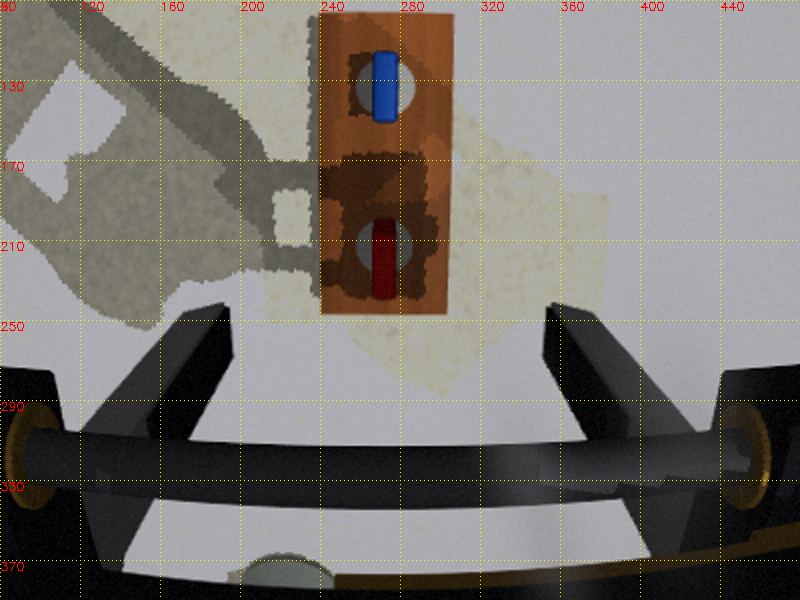

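View pics/wcc.png

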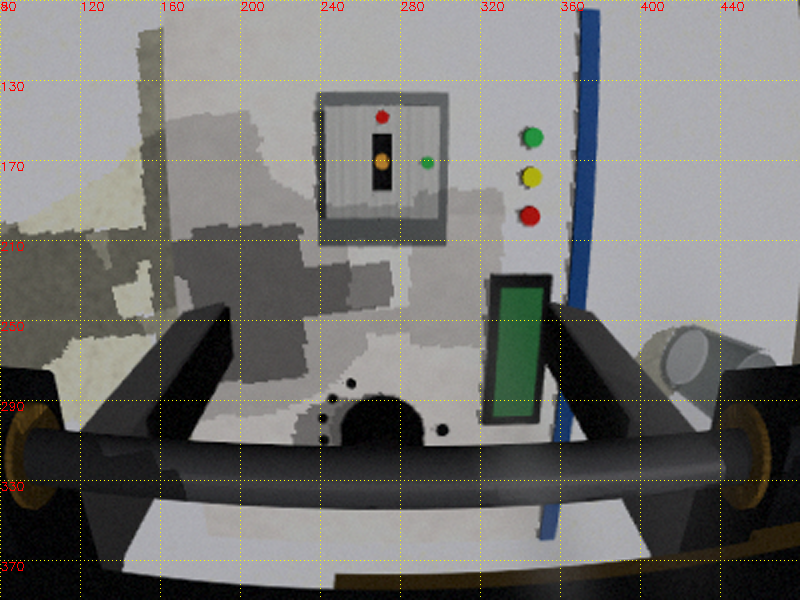

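The wrist view of the rest gives the red bow top face at crop (384,266), bounded by x 372–396 and y 235–298, and the blue one at (385,87). Over the console, the slot spans crop x 372–391 and y 133–190, with its pin at (382,161). The knob rim runs from x≈342 to 424 with its top at y≈395.

```bash
python3 - <<'E'
from h import *
import pickle
Z=np.array([0,0,1.]); px=lambda x,y:(80+x/2,90+y/2)
k=pickle.load(open("wr.pkl","rb")); g=lambda x,y,z:hit(*k,px(x,y),Z,z).round(1)
r,b=g(384,266.5,63),g(385,87,63); d=b-r
print("red",r,"blue",b,np.linalg.norm(d),"yaw",np.arctan2(-d[0],d[1]))
c=[g(319,14,24),g(453,14,24),g(447,313,24),g(320,315,24)]; print("rest",c,np.mean(c,0))
k=pickle.load(open("wc.pkl","rb"))
a,b=g(600,10,103),g(555,540,103); d=a-b; yaw=np.arctan2(-d[0],d[1]); print("yaw blue edge",yaw)
S0=np.array([582.7,258.9,83.5]); xc,yc,n=console(-.139)
for it in range(2):
    # cover top plane: passes through switch_place; z known=76.5+7cos
    z=76.5+7*np.cos(TH)
    S=hit(*k,px(381.7,161.3),Z,z); print("slot",S.round(1),"z",z)
q=[hit(*k,px(*p),n,n@S) for p in [(325,105),(439,105),(439,219),(325,219)]]
for e in q: print("cover",((e-S)@xc/np.cos(TH)).round(1),((e-S)@yc).round(1))
d=q[0]-q[3]; e=q[1]-q[2]; print("cover yaw",np.arctan2(-d[0],d[1]),np.arctan2(-e[0],e[1]))
# knob prediction from S
for h in (36,0):
  O=S-116*yc+(h-7)*n
  xs=[O+17*np.cos(t)*yc+17*np.sin(t)*np.cross(yc,n) for t in np.linspace(0,6.28,60)]
  P=np.array([(proj(*k,e)-[80,90])*2 for e in xs]); print("knob rim",h,P.min(0).round(),P.max(0).round())
E
```

```text
red [ 577.6 -204.8   63. ] blue [ 560.8 -135.6   63. ] 71.21011164153589 yaw 0.23816677938913478
rest [array([ 524.4, -110.2,   24. ]), array([581.9, -96. ,  24. ]), array([ 614.7, -230.4,   24. ]), array([ 556.3, -245.9,   24. ])] [ 569.325 -170.625   24.   ]
yaw blue edge -0.14274236294044299
slot [582.6 261.6  83.2] z 83.18735542387924
slot [582.6 261.6  83.2] z 83.18735542387924
cover -21.6 21.9
cover 21.9 21.8
cover 22.4 -22.7
cover -22.3 -22.6
cover yaw -0.15520930478373776 -0.12940311275449468
knob rim 36 [340. 429.] [425. 500.]
knob rim 0 [345. 388.] [421. 454.]
```

```bash
python3 - <<'E'
from h import *
import pickle
xr,yr=rest(.242); R=rotm(yr,[0,0,-1.]); P=np.array([577.7,-205,45.])
p=np.array(ctrl.read_ee_pos()); ctrl.move_l(p+[0,0,80],max_speed=300)
ctrl.goto(P+[0,0,105],R); ctrl.grip(50)
print("hit",ctrl.move_l(P,max_speed=120,max_force=10))
print(ctrl.read_ee_pos(),ctrl.grip(0,40),ctrl.read_finger_gap(),ctrl.read_grasp_force(),ctrl.read_contact_force())
ctrl.move_l(P+[0,0,60],max_speed=80)
print(ctrl.read_finger_gap(),ctrl.read_contact_force())
ctrl.move_l(P+[0,0,110],max_speed=200)
k=cam("wrist"); i=k[0]["img"]; pickle.dump(k,open("wk.pkl","wb"))
cv2.imwrite("pics/wk.png",cv2.resize(i[200:330,180:370],None,fx=4,fy=4,interpolation=cv2.INTER_CUBIC))
Q=P+[0,0,110]
for nm,h,a in [("bowtop",18,14),("bowtop",18,-14),("disc",-18,13),("disc",-21,13),("noseend",-36,8),("wing",-34,10)]:
    w=Q+[0,0,h]+a*yr; print(nm,a,((proj(*k,w)-[180,200])*4).round())
print(ctrl.read_t())
E
```

```text
hit False
[ 578.40705344 -205.38237732   45.96221282] False 9.674894312234397 40.000213980674744 [-3.3919494  -0.51839319  2.99988707]
9.674642142816827 [ 0.50057987 -0.05162663 -0.26307581]
bowtop 14 [365. 217.]
bowtop -14 [366. 419.]
disc 13 [366. 136.]
disc 13 [366. 130.]
noseend 8 [367. 132.]
wing 10 [367. 124.]
10.0
```

View pics/wk.png

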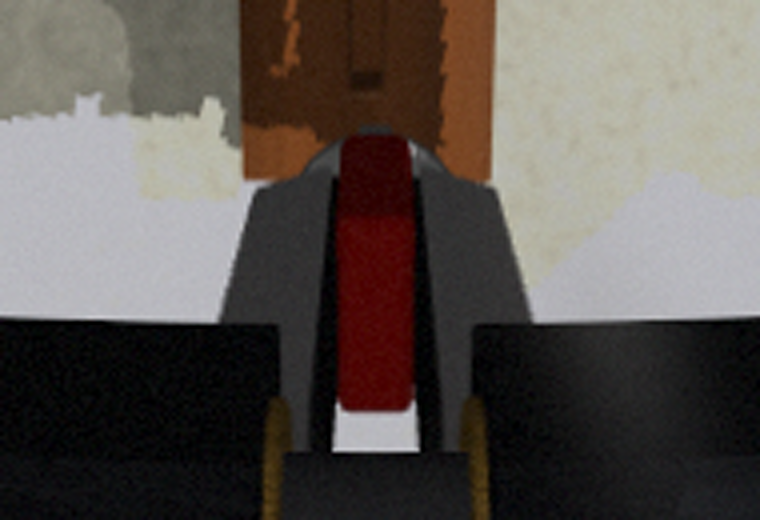

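The key sits centred in the gripper: its near top edge is at row 217, as predicted. Both the key and the fingers appear ~10 crop px (1.5 mm) to the right of prediction, so the wrist camera has a bias along tool y. I'll correct the slot position by that amount.

```bash
cat >> h.py <<'E'
xc,yc,n=console(-.142); xp=np.cross(yc,n); RS=rotm(yc,-n)
S=np.array([582.6,261.5,83.2])-1.6*xp
def loc(): # TCP in slot frame (x uphill,y,z out)
    d=np.array(ctrl.read_ee_pos())-S; return np.array([d@xp,d@yc,d@n]).round(2)
def frc():
    f=np.array(ctrl.read_contact_force()); return np.array([f@xp,f@yc,f@n]).round(2)
def P(x,y,z): return S+x*xp+y*yc+z*n
E
python3 - <<'E'
from h import *
p=np.array(ctrl.read_ee_pos()); ctrl.move_l(p+[0,0,50],max_speed=200)
ctrl.goto(P(0,0,100),RS); ctrl.move_l(P(0,0,48),max_speed=120); ctrl.wait(.3)
print(loc(),frc())
h=ctrl.move_l(P(0,0,30),max_speed=15,max_force=6); print(h,loc(),frc(),ctrl.read_moment(),ctrl.read_t())
E
```

```text
[ 0.52  0.25 48.74] [ 0.26 -0.19  0.23]
False [-7.000e-02 -1.000e-02  3.008e+01] [-1.56  0.04  1.44] [-0.04643332  0.343684   -0.0191541 ] 14.35
```

```bash
python3 - <<'E'
from h import *
for z in (26,22,20.5,19.5):
    h=ctrl.move_l(P(-.5,0,z),max_speed=15,max_force=15); ctrl.wait(.1)
    print(z,h,loc(),frc(),np.round(ctrl.read_moment(),2),ctrl.read_finger_gap(),ctrl.read_t())
    if h: break
E
```

```text
26 False [-0.    0.13 26.26] [ 1.26 -0.79  3.08] [-0.17 -0.04 -0.02] 9.747914994986912 14.8667
22 False [-0.09  0.12 22.23] [ 1.42 -0.38  3.31] [-0.2  -0.27 -0.01] 9.5893395307059 15.3833
20.5 False [-1.000e-02  1.600e-01  2.115e+01] [ 0.84 -1.09  7.69] [-0.34  0.09 -0.07] 9.892586198030713 15.7333
19.5 False [2.000e-02 1.800e-01 2.112e+01] [-2.74 -3.28 16.42] [-0.59  0.73 -0.23] 9.417862433134855 16.0833
```

Home: the force rises at 21.1 mm. Next I turn the key clockwise while holding it in.

```bash
python3 - <<'E'
from h import *
rot=lambda a: RS@Ro.from_euler('z',a).as_matrix()
def ang(): return Ro.from_matrix(RS.T@np.array(ctrl.read_orientation())).as_rotvec()[2]
m=lambda: np.array(ctrl.read_moment())@n
for a in (.2,.5,.8,1.1,1.4,1.55,1.62,1.68,1.74,1.78):
    ctrl.move_l(P(-.3,0,19.8),rot(a),max_speed=30)
    print(a,round(ang(),3),loc(),frc(),"Mn",round(m(),3),round(ctrl.read_finger_gap(),2),round(ctrl.read_t(),2))
    if a>1.5 and abs(m())>.5: break
E
```

```text
0.2 0.2 [ 0.61  0.37 21.13] [-0.46 -1.3  11.81] Mn -0.04 9.32 16.43
0.5 0.5 [ 0.78  0.33 21.11] [ 1.05 -2.26 11.55] Mn -0.027 9.92 16.88
0.8 0.8 [ 1.01  0.26 21.15] [-0.26 -2.36  9.2 ] Mn 0.007 9.88 17.33
1.1 1.1 [ 1.13  0.06 21.13] [ 1.6  -3.56 10.39] Mn 0.004 9.79 17.78
1.4 1.4 [ 1.15 -0.13 21.11] [ 1.93 -3.36 11.5 ] Mn -0.077 9.89 18.23
1.55 1.55 [ 1.19 -0.2  21.14] [ 1.57 -3.73 11.85] Mn 0.019 9.92 18.53
1.62 1.62 [ 1.22 -0.26 21.15] [ 0.22 -4.84 11.31] Mn 0.074 10.05 18.78
1.68 1.68 [ 1.16 -0.29 21.14] [ 1.39 -4.82 11.95] Mn 0.001 9.9 19.03
1.74 1.739 [ 1.15 -0.37 21.13] [ 1.55 -5.13 11.66] Mn 0.104 9.68 19.28
1.78 1.778 [ 1.14 -0.4  21.13] [ 1.72 -6.04 12.54] Mn 0.294 9.89 19.53
```

```bash
python3 - <<'E'
from h import *
import pickle
rot=lambda a: RS@Ro.from_euler('z',a).as_matrix()
m=lambda: np.array(ctrl.read_moment())@n
ctrl.move_l(P(-.3,0,19.8),rot(1.84),max_speed=30); ctrl.wait(.15); print("Mn",m(),ctrl.read_finger_gap())
ctrl.move_l(P(.3,0,20.6),rot(1.76),max_speed=30); print("Mn",m(),frc())
ctrl.grip(35); print(loc(),frc())
ctrl.move_l(P(.3,0,90),max_speed=150)
ctrl.goto(P(0,-161,100),RS); ctrl.wait(.2)
k=cam("wrist"); i=k[0]["img"]; pickle.dump(k,open("wn.pkl","wb"))
c=cv2.resize(i[30:310,100:440],None,fx=2.1,fy=2.1,interpolation=cv2.INTER_CUBIC)
for x in range(0,c.shape[1],42): cv2.putText(c,str(100+x*10//21),(x,10),0,.35,(0,0,255),1); c[::4,x]=(0,255,255)
for y in range(0,c.shape[0],42): cv2.putText(c,str(30+y*10//21),(0,y+10),0,.35,(0,0,255),1); c[y,::4]=(0,255,255)
cv2.imwrite("pics/wn.png",c); print(ctrl.read_t())
for y0 in (-116,-119,-122):
  for h in (36,):
    O=P(0,y0,h-7); xs=[O+17*np.cos(t)*yc+17*np.sin(t)*xp for t in np.linspace(0,6.28,60)]
    q=np.array([(proj(*k,e)-[100,30])*2.1 for e in xs]); print(y0,q.min(0).round(),q.max(0).round())
q=lambda *a:((proj(*k,P(*a))-[100,30])*2.1).round(); print("bow top ends",q(14,0,41),q(-14,0,41))
E
```

```text
Mn 0.5046761780777547 9.986649461409447
Mn 0.19587661504142337 [ 1.41 -3.02  7.99]
[ 0.11  0.   20.44] [-1.15 -0.18 -0.7 ]
23.4833
-116 [313. 246.] [411. 344.]
-119 [313. 255.] [411. 352.]
-122 [313. 264.] [411. 360.]
bow top ends [404. -41.] [319. -41.]
```

View pics/wn.png

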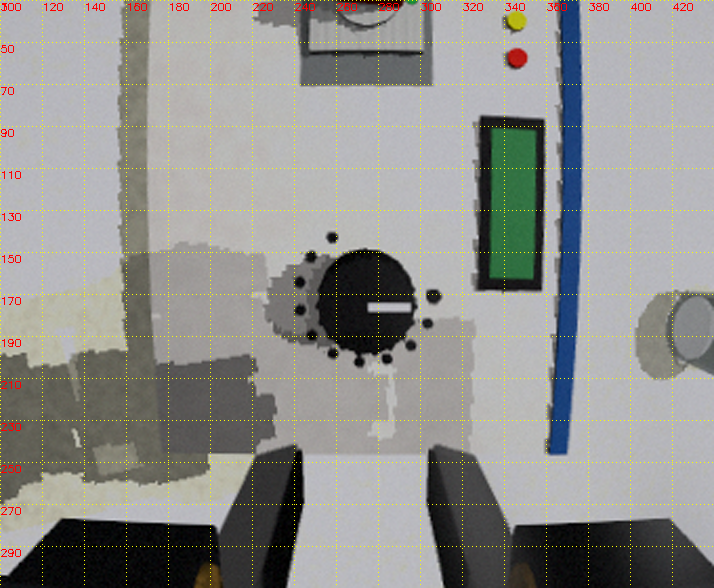

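The knob is centred at crop (366,302), its pointer at zero facing uphill, which puts it at slot-frame y≈-118.4 and x≈0. The key stands across the slot in the cover at the top edge of the picture.

```bash
python3 - <<'E'
from h import *
import pickle
rot=lambda a: RS@Ro.from_euler('z',a).as_matrix()
m=lambda: np.array(ctrl.read_moment())@n
X=(0,-118.4)
ctrl.grip(62); ctrl.move_l(P(*X,80),max_speed=150)
print(ctrl.move_l(P(*X,15.5),max_speed=80,max_force=10),loc())
ctrl.grip(20,35); print(loc(),frc(),ctrl.read_finger_gap(),ctrl.read_grasp_force())
for a in (.21,.42,.63,.84,1.05,1.265):
    ctrl.move_l(P(*X,15.5),rot(a),max_speed=30); ctrl.wait(.1); print(a,frc(),round(m(),3),round(ctrl.read_finger_gap(),2))
print(Ro.from_matrix(RS.T@np.array(ctrl.read_orientation())).as_rotvec()[2])
ctrl.grip(62); ctrl.move_l(P(*X,100),max_speed=150)
ctrl.goto(P(0,-161,100),RS); ctrl.wait(.2); print(frc())
k=cam("wrist"); i=k[0]["img"]
cv2.imwrite("pics/fin.png",cv2.resize(i[0:300,120:400],None,fx=2,fy=2,interpolation=cv2.INTER_CUBIC)); print(ctrl.read_t())
E
```

```text
False [   0.46 -118.28   15.87]
[   0.35 -118.35   15.71] [0.08 0.32 0.49] 33.464294014631214 34.84503689222038
0.21 [ 3.73  1.88 -0.42] 0.015 33.39
0.42 [ 4.38  0.52 -2.47] -0.201 33.08
0.63 [ 6.97  0.99 -3.61] 0.078 33.47
0.84 [ 7.41 -0.74 -4.9 ] -0.194 33.26
1.05 [ 8.49 -2.35 -5.82] 0.033 33.26
1.265 [ 8.23 -4.41 -6.21] -0.19 33.44
1.2638055124350795
[-0.22  0.03  1.03]
31.6833
```

View pics/fin.png

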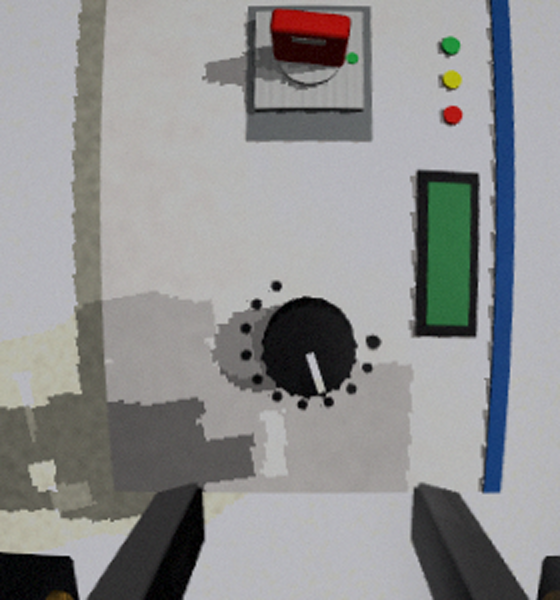

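The pointer (tip ~(322,392)) is at the third dot past zero. The red key stands turned in the switch at (311,45), and the gripper is clear.

```bash
python3 -c "
from plant import ctrl
print(ctrl.hand_in())"
```

```text
the job is handed in; nothing more can be done
None
```

The job is handed in: the red key is home and turned to ON, the knob sits in its third click, and the gripper is clear of everything; the hand-in call returned no verdict, so this rests on the force readings and the last picture.

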